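Slide the drip tray home in the tabletop grill

TASK

The tabletop grill's cooking plate is off and its clean steel drip tray lies on the shelf in front of the open bay. Slide the tray, without picking it up, over the raised lip at the mouth of the bay until it drops in flat behind the lip, then carry on pushing slowly until you feel it bear firmly but gently on the rubber buffer hidden under the grill's rear cover. Let go of it there and leave everything else on the shelf where it stands.

Things in the scene. Friction and masses are not known exactly. Their poses are not given: they have to be found in the camera images.
- drip_tray: Open steel pan, loose, 150 mm long (its x) by 190 wide (y) by 34 high, walls and floor 3 mm, 0.4 to 0.8 kg, smooth (1 to 3 N slide it on the flat). Origin: centre of its underside; +x is the end that enters the bay first. Starts up to 8 mm off the bay's middle line, up to 0.1 rad askew, its leading end 5 to 20 mm short of the slope's foot. Origin height: 0 flat on the shelf, 2 mm flat in the bay.
- push_wall (a point): Middle of the tray's rear wall, the one to push (outer face, x = -75 mm of the tray, 25 mm above its underside; axes of the tray). The wall is flat, upright, 190 mm wide and 34 mm high; its middle 70 mm rises as a tab to 44 mm.
- grill_base: Tabletop grill without its plate: grey casing 250 mm wide, 72 high, fixed, open on top and at the front (-x); black control box on its right flank (to y -166 mm). Origin: shelf height, on the bay's middle line, under the inner edge of the lip; x points into the bay, y left. Bay 197 mm wide, rear wall at x 214. A cover with its underside 56 mm up roofs it from x 144 back.
- lip_crest (a point): Top middle of the lip across the bay's mouth (axes of grill_base). The crest is 6 mm wide (x = -6 to 0 mm of grill_base) and 8 mm above the shelf; in front an 11 degree slope leads up from the shelf (x = -45 to -6), behind it at x = 0 is a sharp 6 mm drop to the bay floor. The tray is behind the lip once its pushed wall is past x = 0 (tray origin past x = 75 mm).
- bay_mouth (a point): Middle of the slope's foot at shelf height, x = -45 mm of grill_base (axes of grill_base). Steel guides 36 mm high on both sides narrow from 228 mm apart here to 195 mm at x = -5 mm and lead the tray in.
- rear_stop: The rear buffer, mid-way across the bay's rear wall, 20 mm up, under the cover: a screw ending in a round rubber pad, 20 mm wide. Its given pose is just that of grill_base. The pad's face is at x = 160 to 188 mm of grill_base, set differently each time, not told (tray origin then at x = 85 to 113): feel for it. Rubber gives 1 mm per 6 N, 6 mm at most; 3 to 9 N seats the tray, 12 N is too much.
- grill_plate: Bystander: ribbed dark cooking plate 240 x 220 x 26 mm with two black grips, lying on the left; origin centre of its underside.
- grill_brush: Bystander: wooden grill brush, 280 x 55 x 39 mm, handle to its -x, lying left of the tray along the way in; origin under its middle.
- grinder: Bystander: wooden pepper grinder with turning knob, 54 mm diameter, 153 mm tall, standing to the right of the mouth; origin centre of its foot.
- oil_bottle: Bystander: green glass bottle, 62 mm diameter, 190 mm tall, standing left of the grill; origin centre of its foot.
- crock: Bystander: empty white ceramic crock, 124 mm diameter, 150 mm tall, on the right; origin centre of its foot.
Not all that is in view belongs to the job. What is shaped like the drip_tray but brown or turquoise is not meant.

How it is judged:
By the outcome, as a careful person would: the job done as asked, in the order asked, and still so for the second after the job is handed in, with the robot touching nothing.
It also fails if it takes over 48 s, if anything falls off the work surface, if the arm or the gripper's body presses on something with over 40 N, if the wrist force passes 120 N, or if a joint passes its speed limit or range.

ROBOT

A 6-joint arm with a two-finger parallel gripper is mounted at the origin on the work surface. World frame = base frame: x ahead of the robot, y to its left, z up, the work surface at z = 0. Lengths are in m, angles in rad, forces in N, time in s.
With the tool pointing down it reaches from about 0.35 to 0.975 m from the base axis. Payload 4.9 kg.
Tool frame: the origin (TCP) lies midway between the tips of the shut fingers; the grasp point (between the pads) lies 19 mm behind it (manip.pinch_z is the distance from the TCP to the grasp point, in m); z points along the fingers, y is the direction in which the jaws open and shut (so a half turn about z gives the same grasp; the last joint's range is limited). The gripper opens to 85 mm and grips with 20 to 120 N. Pads are 22 mm wide; open, the fingers measure 114 mm over their backs; the gripper's body (76 mm by 85 mm) begins 54 mm behind the grasp point. The pads swing forward as they close: fully open they stand 13 mm farther back than shut.
Start: joints at [0.997, 0.053, 1.613, -0, 1.476, -0.119], TCP at [0.275, 0.561, 0.205] pointing down, gripper open.
Joint ranges: [-3.01, 3.01], [-1.01, 2.22], [0.06, 2.58], [-1.02, 4.17], [0.09, 2.62], [-3.14, 3.14]. Speed limits (rad/s): [2.57, 2.57, 3.14, 3.14, 3.14, 3.14].

INTERFACE

Orientations are given as a unit quaternion [w, x, y, z].
In Python, from plant import manip gives the robot as it stands.
- The arm moves only by the tool drive_tool, never from a script. Its argument "commands" is text: rows parted by semicolons, each of 5 numbers parted by spaces: the finger opening in mm, from 0 to 85.4, then the shift along the tool's x, y, z in units of 30 mm (1.0 is 30 mm), then the turn about the tool's z in degrees. A call has exactly 8 rows; each row shifts and turns the commanded pose from where the row before left it, along the tool's axes as they then stand; what a row does not reach is not made up. A row lasts 1/8 s, in which the tool goes at most 62.5 mm and 10.7 degrees, less where a joint would pass 70% of its speed; a pose out of reach is approached as far as the arm can. A call is refused whole if a number of a shift passes 1 or a number of a turn 10.7, either way. A call with a gripper value outside its range is refused whole. The fingers move at their own pace and stop on an object; the grip force is fixed at half the most. Time passes only in rows, so rows that do not move let the fingers close, or fill a call up. It gives the time, the measured TCP pose, the force and the opening at its end, in the units of the state.
- manip.state(): the state, without advancing time (a new reading comes with each control period).
- manip.grab_frame(name): name is "scene" or "top" or "wrist"; returns the picture (420x560x3 uint8, red, green, blue); there is no depth.
- manip.camera_params(name): a dict with "fx", "fy", "cx", "cy" (pixels), "distortion" ([k1, k2, p1, p2, k3] as OpenCV has them; the pictures are not rectified), "xyz" and "orientation" of the camera in the world. Camera axes: x right, y down, z forward; pixel columns grow to the right and rows downward; lengths in m; the calibration is good to about 2 mm. A picture is of the moment at which its call begins: read the wrist's pose just before it. camera_params takes no time and is no camera call; for the wrist camera it gives the pose at the moment of the call.
- manip.job_done(): hands the job in, once; it reports no verdict.
The state is a dict: "time": time; "joint_pos": joint angles; "joint_vel": joint speeds; "joint_efforts": joint torques, N m; "tool_pos": TCP position; "tool_rot": TCP orientation; "contact_force": force on the tool from outside, world axes, zero at the start; "ft_torque": the same for the moment, N m; "gripper_width": opening from 0.0 (shut) to 1.0 (fully open).
Only numpy, scipy, OpenCV 4.12 (cv2) and the standard library are available. Lean on these libraries where they do the work, as an engineer would, in place of code of your own. Each camera call takes 0.05 s, during which the arm holds its last target. There are 200 camera calls.

## Working session

There is one attempt and no reset: what is moved stays moved. The work goes in short steps, Python scripts to look and compute and a tool call to move; the robot and the scene stay as the last step left them, time stands still between calls to the robot, and variables do not carry over. Pictures are saved under pics/ and viewed, about 8 in all and at most 12, crops included, and the job is handed in when it is done.

Besides the shell and the picture viewer there is one more tool, called after "Request:" in YAML: its name, and indented under it one key for each argument. drive_tool: Moves the arm, as the interface text tells. Its arguments: {"type":"object","properties":{"commands":{"type":"string"}},"required":["commands"]}

```bash
mkdir -p pics; ls; python3 - <<'E'
from plant import manip
import cv2,numpy as np
for n in("scene","top"):
    im=manip.grab_frame(n); cv2.imwrite(f"pics/{n}0.png",cv2.cvtColor(im,cv2.COLOR_RGB2BGR)); print(n,manip.camera_params(n))
s=manip.state();print(s)
E
```

```text
pics
scene {'fx': 434.0084241609809, 'fy': 434.0084241609809, 'cx': 286.41740105121437, 'cy': 202.65406067805407, 'distortion': array([-0.0924523,  0.       ,  0.       ,  0.       ,  0.       ]), 'xyz': array([0.9529224 , 0.70174134, 1.10151547]), 'orientation': array([-0.09064702,  0.27376521,  0.90672943, -0.30769704])}
top {'fx': 469.8488306055582, 'fy': 469.8488306055582, 'cx': 275.68524102019074, 'cy': 211.53527277646694, 'distortion': array([-0.01837449,  0.        ,  0.        ,  0.        ,  0.        ]), 'xyz': array([0.2961938 , 0.03692219, 1.55723896]), 'orientation': array([ 0.05291873, -0.69745231,  0.71295889, -0.0494926 ])}
{'time': 0.1, 'joint_pos': array([ 9.97010450e-01,  5.32925889e-02,  1.61412859e+00,  9.81829546e-06,
        1.47599974e+00, -1.18982382e-01]), 'joint_vel': array([ 0.00062337, -0.00078593, -0.00553886,  0.0005171 ,  0.00089754,
       -0.00028687]), 'joint_efforts': array([ 8.66740629e-04, -3.94897556e+01, -3.71365964e+01, -8.94492587e-05,
        3.81285965e-03, -3.71755243e-05]), 'tool_pos': array([0.27421329, 0.56096695, 0.20380171]), 'tool_rot': array([-3.14942545e-04,  2.25447289e-01,  9.74254938e-01, -8.58177414e-04]), 'contact_force': array([ 0.18108977,  0.75563743, -0.5804025 ]), 'ft_torque': array([-0.02881011,  0.02745288, -0.0092374 ]), 'gripper_width': 0.999584078235282}
```

View pics/scene0.png

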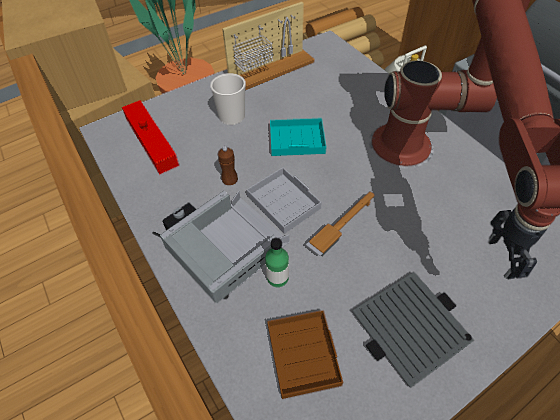

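View pics/top0.png

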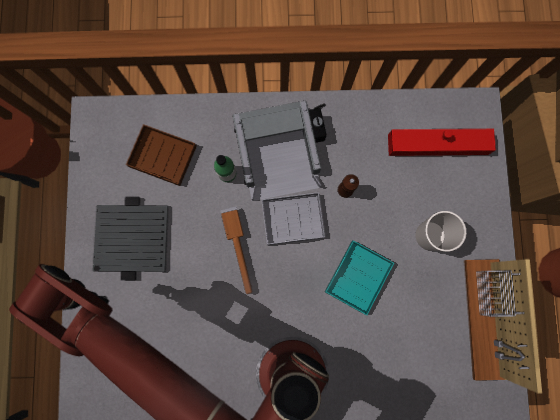

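The scene view shows the steel tray at about (284,200) and the grill at (215,245). In the top view the tray is at about (295,219), with corners near (263,200), (322,194), (326,239) and (270,245). The grill mouth is near (288,190) and the grinder is at (348,186). Next I'll get coarse positions.

```bash
cat > h.py <<'E'
from plant import manip
import cv2,numpy as np
from scipy.spatial.transform import Rotation as R
def rot(q): return R.from_quat([q[1],q[2],q[3],q[0]])
def K(c): return np.array([[c['fx'],0,c['cx']],[0,c['fy'],c['cy']],[0,0,1]])
def rays(c,px):
    u=cv2.undistortPoints(np.array(px,float).reshape(-1,1,2),K(c),c['distortion']).reshape(-1,2)
    return rot(c['orientation']).apply(np.c_[u,np.ones(len(u))])
def plane(c,px,z):
    d=rays(c,px); o=np.array(c['xyz']); return o+d*((z-o[2])/d[:,2])[:,None]
def two(c1,p1,c2,p2):
    out=[]
    for a,b in zip(rays(c1,p1),rays(c2,p2)):
        A=np.c_[a,-b]; t=np.linalg.lstsq(A,np.array(c2['xyz'])-c1['xyz'],rcond=None)[0]
        x=c1['xyz']+a*t[0]; y=c2['xyz']+b*t[1]; out.append(np.r_[(x+y)/2,np.linalg.norm(x-y)])
    return np.array(out)
def project(c,P):
    r=rot(c['orientation']).inv(); rv=r.as_rotvec(); 
    return cv2.projectPoints(np.array(P,float),rv,-r.apply(c['xyz']),K(c),c['distortion'])[0].reshape(-1,2)
E
python3 - <<'E'
from h import *
np.set_printoptions(precision=3,suppress=True)
t=manip.camera_params('top');s=manip.camera_params('scene')
print(plane(t,[[263,200],[322,194],[326,239],[270,245]],.034))
print('grill casing corners top',plane(t,[[234,108],[310,100],[320,178],[245,197]],.072))
print('brush',plane(t,[[232,210],[248,290]],.02),'grinder',plane(t,[[349,183]],.1))
w=manip.camera_params('wrist');st=manip.state();r=rot(st['tool_rot'])
print('cam in tool',r.inv().apply(w['xyz']-st['tool_pos']),(r.inv()*rot(w['orientation'])).as_matrix(),r.as_matrix(),w['fx'])
im=cv2.imread('pics/scene0.png')[160:310,150:350]
im2=cv2.imread('pics/top0.png')[95:255,215:365]
cv2.imwrite('pics/c.png',np.hstack([cv2.resize(im[:, :],(800,600),interpolation=2)]))
E
```

```text
[[ 0.558  0.083  0.034]
 [ 0.574 -0.112  0.034]
 [ 0.425 -0.119  0.034]
 [ 0.409  0.063  0.034]]
grill casing corners top [[ 0.862  0.172  0.072]
 [ 0.884 -0.08   0.072]
 [ 0.619 -0.104  0.072]
 [ 0.562  0.139  0.072]]
brush [[0.529 0.186 0.02 ]
 [0.267 0.137 0.02 ]] grinder [[ 0.595 -0.192  0.1  ]]
cam in tool [ 0.066  0.    -0.169] [[-0.    -0.965 -0.263]
 [ 1.    -0.    -0.001]
 [ 0.    -0.263  0.965]] [[-0.898  0.439 -0.001]
 [ 0.439  0.898 -0.002]
 [ 0.    -0.002 -1.   ]] 311.79528435560053
```

The tray sits at about (0.49,-0.02) with heading ~0.087 rad, and the grill has about the same heading. My plan is to push with the jaws part open, so the two fingertips bear on the wall behind the tab and hold the yaw, with the wrist camera on the robot side. First I'll turn and travel over.

Request:
drive_tool:
  commands: "50 0 0 0 -10.3;50 0 0 0 -10.3;50 0 0 0 -10.3;50 -0.12 -1 0 0;50 -0.12 -1 0 0;50 -0.12 -1 0 0;50 -0.12 -1 0 0;50 -0.12 -1 0 0"

```text
time: 1.1
tool_pos: [0.305, 0.4123, 0.2043]
tool_rot: [-0.0, -0.042, 0.999, -0.0]
contact_force: [0.7, -0.2, 0.1]
gripper_width: 0.584
```

Request:
drive_tool:
  commands: "50 -0.12 -1 0 0;50 -0.12 -1 0 0;50 -0.12 -1 0 0;50 -0.12 -1 0 0;50 -0.12 -1 0 0;50 -0.12 -1 0 0;50 -0.12 -1 0 0;50 -0.12 -1 0 0"

```text
time: 2.1
tool_pos: [0.3539, 0.1758, 0.2044]
tool_rot: [-0.0, -0.042, 0.999, -0.0]
contact_force: [0.8, 0.9, 0.3]
gripper_width: 0.585
```

Request:
drive_tool:
  commands: "50 -0.12 -1 0 0;50 -0.12 -1 0 0;50 -0.12 -1 0 0;50 -0.12 -1 0 0;50 -0.12 -1 0 0;50 -0.12 -1 0 0;50 -0.12 -1 0 0;50 0 0 0 0"

```text
time: 3.1
tool_pos: [0.3967, -0.0315, 0.2044]
tool_rot: [-0.001, -0.041, 0.999, 0.0]
contact_force: [-0.8, -0.1, 0.9]
gripper_width: 0.581
```

```bash
python3 - <<'E'
from h import *
print(manip.state()['tool_pos'],rot(manip.state()['tool_rot']).as_matrix()[:,0],manip.state()['contact_force'],manip.state()['time'])
c=manip.camera_params('wrist')
im=manip.grab_frame('wrist'); np.save('w1.npy',c,allow_pickle=True); im=cv2.cvtColor(im,cv2.COLOR_RGB2BGR)
cv2.imwrite('pics/w1raw.png',im); cv2.imwrite('pics/w1.png',cv2.resize(im,(800,600)))
E
```

```text
[ 0.39670747 -0.03145798  0.20440655] [-0.99669851 -0.08118414  0.00110065] [-0.78853462 -0.11769769  0.90569474] 3.1
```

View pics/w1.png

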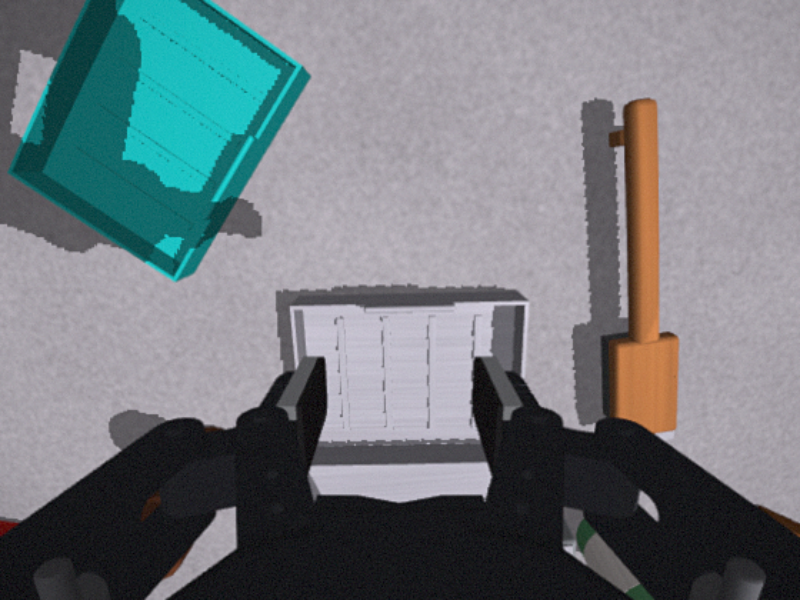

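The wrist view looks back toward the robot with image down = into the bay. The tray's rear wall top runs from (291,303) to (528,300), its tab is at about (365..455,305), and the brush is on the right, clear of the tray.

```bash
python3 - <<'E'
from h import *
np.set_printoptions(precision=4,suppress=True)
c=np.load('w1.npy',allow_pickle=True).item(); t=manip.camera_params('top')
k=560/800
P=plane(c,np.array([[291,303],[528,300]])*k,.034); print(P); d=P[1]-P[0]
print('len',np.linalg.norm(d),'heading',np.arctan2(-d[0],d[1]), 'mid',P.mean(0))
p=project(t,P); print('in top',p)
# height check by two views: wrist corners vs top picks
print(two(c,np.array([[291,303],[528,300]])*k,t,[[326,240],[270,245]]))
im=cv2.imread('pics/top0.png'); cr=im[95:255,220:360]
cv2.imwrite('pics/topc.png',cv2.resize(cr,None,fx=3.75,fy=3.75,interpolation=cv2.INTER_CUBIC))
E
```

```text
[[ 0.4313 -0.1149  0.034 ]
 [ 0.4137  0.0721  0.034 ]]
len 0.18781641593461654 heading 0.09405018728024665 mid [ 0.4225 -0.0214  0.034 ]
in top [[324.5226 237.0399]
 [267.0945 243.7349]]
[[ 0.4218 -0.113   0.059   0.0088]
 [ 0.4069  0.0624  0.0635  0.0008]]
```

View pics/topc.png

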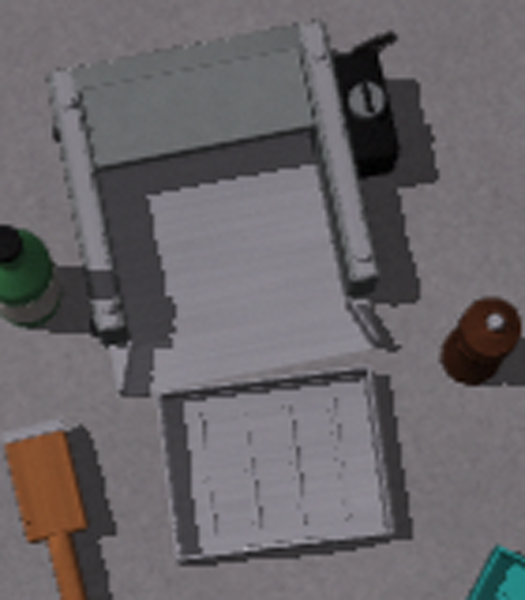

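The enlarged top crop shows four things:
- The casing side walls run from (58,75) to (104,335) and from (320,22) to (370,282).
- The cover's front edge runs from (95,165) to (313,126).
- The guide ends are at (124,393) and (395,348).
- The tray corners are at (162,397), (370,372), (393,538) and (180,562).

```bash
python3 - <<'E'
from h import *
np.set_printoptions(precision=4,suppress=True)
t=manip.camera_params('top')
f=lambda p,z:plane(t,np.array(p)/3.75+[220,95],z)
def hd(a,b): return np.arctan2(b[1]-a[1],b[0]-a[0])
W=f([[104,335],[58,75],[370,282],[320,22]],.072); print('walls',W,hd(W[0],W[1]),hd(W[2],W[3]))
C=f([[95,165],[313,126]],.058); print('cover',C,hd(C[1],C[0])-np.pi/2,C.mean(0))
G=f([[124,393],[395,348]],.036); print('guides',G,hd(G[1],G[0])-np.pi/2,G.mean(0),np.linalg.norm(G[1]-G[0]))
T=f([[162,397],[370,372],[393,538],[180,562]],.034); print('tray',T,hd(T[1],T[0])-np.pi/2,hd(T[2],T[3])-np.pi/2,T.mean(0))
h=np.mean([hd(W[0],W[1]),hd(W[2],W[3]),hd(C[1],C[0])-np.pi/2]);u=np.array([np.cos(h),np.sin(h)]);v=np.array([-u[1],u[0]])
m=np.mean([W[:2].mean(0)[:2],W[2:].mean(0)[:2]],0)
print('h',h); 
oc=C.mean(0)[:2]-.144*u; og=G.mean(0)[:2]+.045*u
print('origin est cover',oc,'guides',og,'lat of walls mid',(m-oc)@v,(og-oc)@u,(og-oc)@v)
for n,p in(('tray',T.mean(0)[:2]),('rear mid wrist',np.array([.4225,-.0214]))): print(n,(p-oc)@u,(p-oc)@v)
E
```

```text
walls [[ 0.6037  0.13    0.072 ]
 [ 0.8378  0.1675  0.072 ]
 [ 0.6451 -0.1001  0.072 ]
 [ 0.8811 -0.0643  0.072 ]] 0.15896149146850766 0.1506716868348859
cover [[ 0.7594  0.1368  0.058 ]
 [ 0.7905 -0.0561  0.058 ]] 0.15985892967112103 [0.7749 0.0404 0.058 ]
guides [[ 0.559   0.1154  0.036 ]
 [ 0.5937 -0.1233  0.036 ]] 0.1444444040209305 [ 0.5763 -0.004   0.036 ] 0.2412144529967744
tray [[ 0.555   0.0822  0.034 ]
 [ 0.5731 -0.1008  0.034 ]
 [ 0.4267 -0.1157  0.034 ]
 [ 0.41    0.0692  0.034 ]] 0.0987458592251449 0.0901597034343884 [ 0.4912 -0.0163  0.034 ]
h 0.15649736932483818
origin est cover [0.6327 0.0179] guides [0.6208 0.003 ] lat of walls mid -0.0018810428453954569 -0.014105178514217019 -0.012860916354592838
tray -0.14511204102074632 -0.01172734996833545
rear mid wrist -0.2137589033775884 -0.006084537392853444
```

The grill heading is ~0.155 and the tray's ~0.094, so the tray is ~0.06 askew and ~7 mm to the right. I'll lower behind the rear wall, then turn gently to the grill heading as I push.

Request:
drive_tool:
  commands: "50 0 0.27 0.8 -0.7;50 0 0 0.95 0;50 0 0 0.95 0;50 0 0 0.95 0;50 0 0 0.95 0;50 0 0 0.95 0;50 0 0 0.7 0;50 0 0 0 0"

```text
time: 4.15
tool_pos: [0.3942, -0.0209, 0.0156]
tool_rot: [-0.002, -0.049, 0.999, 0.001]
contact_force: [0.0, 0.5, 0.3]
gripper_width: 0.587
```

```bash
python3 - <<'E'
from h import *
print(manip.state()['tool_pos'],rot(manip.state()['tool_rot']).as_matrix()[:,0],manip.state()['contact_force'])
c=manip.camera_params('wrist')
im=cv2.cvtColor(manip.grab_frame('wrist'),cv2.COLOR_RGB2BGR); np.save('w2.npy',c,allow_pickle=True)
cv2.imwrite('pics/w2.png',cv2.resize(im,(800,600)))
E
```

```text
[ 0.394197   -0.02085855  0.01555776] [-0.99518951 -0.09787022  0.00438889] [0.00350765 0.49632136 0.2872438 ]
```

View pics/w2.png

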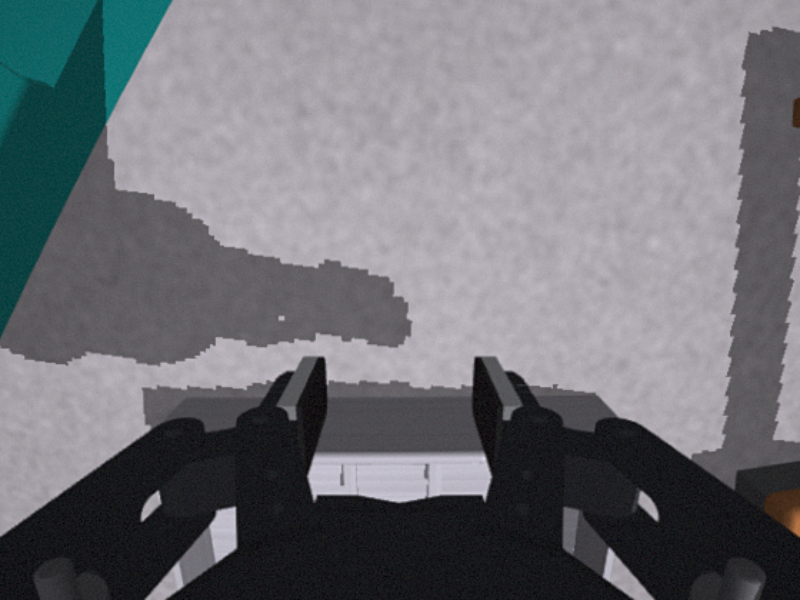

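The fingers are lowered behind the wall and centred to within a few mm: the wall base runs (180,398)-(600,395) and the tool midline is at 400. I'll approach slowly and begin the push.

Request:
drive_tool:
  commands: "50 -0.12 0 0 0;50 -0.12 0 0 0;50 -0.12 0 0 0;50 -0.12 0 0 0;50 -0.12 0 0 0;50 -0.12 0 0 0;50 -0.12 0 0 0;50 -0.12 0 0 0"

```text
time: 5.2
tool_pos: [0.4251, -0.0195, 0.0174]
tool_rot: [-0.0, -0.048, 0.999, 0.0]
contact_force: [-1.0, 0.6, -0.1]
gripper_width: 0.587
```

Request:
drive_tool:
  commands: "50 -0.12 0.01 0 -0.4;50 -0.12 0.01 0 -0.4;50 -0.12 0.01 0 -0.4;50 -0.12 0.01 0 -0.4;50 -0.12 0.01 0 -0.4;50 -0.12 0.01 0 -0.4;50 -0.12 0 0 -0.4;50 -0.12 0 0 -0.4"

```text
time: 6.2
tool_pos: [0.4535, -0.0142, 0.0174]
tool_rot: [-0.0, -0.076, 0.997, -0.0]
contact_force: [-0.5, 0.4, -0.2]
gripper_width: 0.583
```

```bash
python3 - <<'E'
from h import *
s=manip.state();print(s['tool_pos'],rot(s['tool_rot']).as_matrix()[:,0],s['contact_force'])
im=cv2.cvtColor(manip.grab_frame('scene'),cv2.COLOR_RGB2BGR)[150:310,140:353]
im2=cv2.cvtColor(manip.grab_frame('top'),cv2.COLOR_RGB2BGR)[95:275,200:380]
cv2.imwrite('pics/s3.png',np.hstack([cv2.resize(im,(400,300)),cv2.resize(im2,(300,300))]))
cv2.imwrite('pics/s3.png',np.vstack([cv2.resize(im,(400,300),interpolation=2),cv2.resize(im2,(400,300),interpolation=2)]).repeat(1,0))
E
```

```text
[ 0.45354274 -0.01416874  0.01740107] [-9.88310727e-01 -1.52452965e-01  8.65816087e-06] [-0.50151146  0.35884003 -0.17915669]
```

View pics/s3.png

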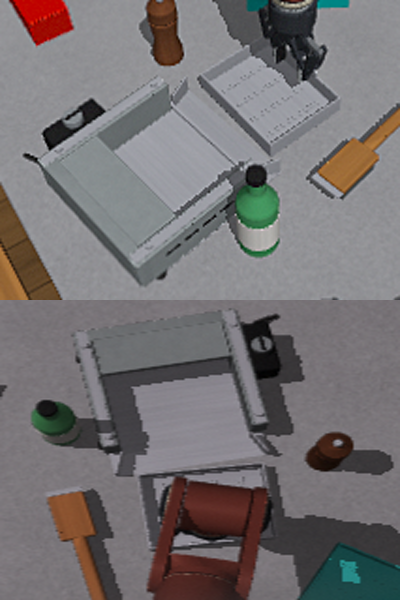

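The scene and top views show the tray's corners still at their starting pixels, for example its front left at top pixel (263,201), although the tool has passed the estimated wall position. I'll check with the wrist camera.

```bash
python3 - <<'E'
from h import *
c=manip.camera_params('wrist');s=manip.state()
im=cv2.cvtColor(manip.grab_frame('wrist'),cv2.COLOR_RGB2BGR); np.save('w4.npy',c,allow_pickle=True)
sc=cv2.cvtColor(manip.grab_frame('scene'),cv2.COLOR_RGB2BGR)[140:250,250:350]
cs=manip.camera_params('scene')
print(project(cs,[s['tool_pos'],[.4225,-.0214,.034],[.4313,-.1149,.034],[.4137,.0721,.034]])-[250,140])
cv2.imwrite('pics/w4.png',np.hstack([cv2.resize(im,(400,300)),cv2.resize(sc,(390,429),interpolation=2)[:300]]) if 0 else np.vstack([cv2.resize(im,(400,300)),cv2.resize(sc,(400,300),interpolation=2)]))
t=manip.camera_params('top'); w=np.load('w1.npy',allow_pickle=True).item()
print(c['xyz'],w['xyz'])
E
```

```text
[[44.28838036 51.91980333]
 [51.13288622 43.04560906]
 [32.86699429 26.18028543]
 [70.59987962 61.04216141]]
[ 0.38851249 -0.02445517  0.18643267] [ 0.33122318 -0.03704492  0.37342662]
```

View pics/w4.png

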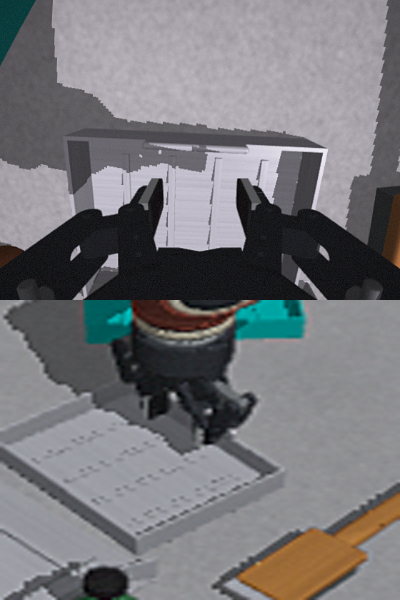

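The fingers rode over the wall. They are now above the tray floor with the rear wall behind them ((65,137)-(325,150) in the upper half), and the tray is undisturbed. With the jaws part open, the tips sit well above the TCP, at about z 0.048 by the pad gap in the image. I'll lift, back off, set a narrower opening and feel for the shelf.

Request:
drive_tool:
  commands: "50 0 0 -0.8 0;50 0 0 -0.7 0;50 0.8 0 0 1.6;50 0.8 0 0 1.6;20 0.8 -0.15 0 0;20 0.1 -0.1 0 0;20 0 0 0 0;20 0 0 0 0"

```text
time: 7.4
tool_pos: [0.3803, -0.0309, 0.0627]
tool_rot: [0.0, -0.048, 0.999, -0.0]
contact_force: [0.2, -0.4, 0.1]
gripper_width: 0.233
```

```bash
python3 - <<'E'
from h import *
c=manip.camera_params('wrist');s=manip.state();print(s['tool_pos'],rot(s['tool_rot']).as_matrix()[:,0],s['contact_force'],s['gripper_width'])
im=cv2.cvtColor(manip.grab_frame('wrist'),cv2.COLOR_RGB2BGR); np.save('w5.npy',c,allow_pickle=True)
im=cv2.resize(im,(800,600))
p=project(c,[s['tool_pos'],[.4225,-.0214,.034],[.4225,-.0214,.0]])/.7;print(p)
for q in p: cv2.circle(im,tuple(int(v) for v in q),4,(0,0,255),1)
cv2.imwrite('pics/w5.png',im)
E
```

```text
[ 0.38027303 -0.0309429   0.06269379] [-9.95319945e-01 -9.66335752e-02 -3.98022806e-04] [ 0.17693566 -0.35785122  0.11653339] 0.23265402372762004
[[399.77854076 348.68825444]
 [410.68635465 408.79074898]
 [409.22047144 379.14019504]]
```

View pics/w5.png

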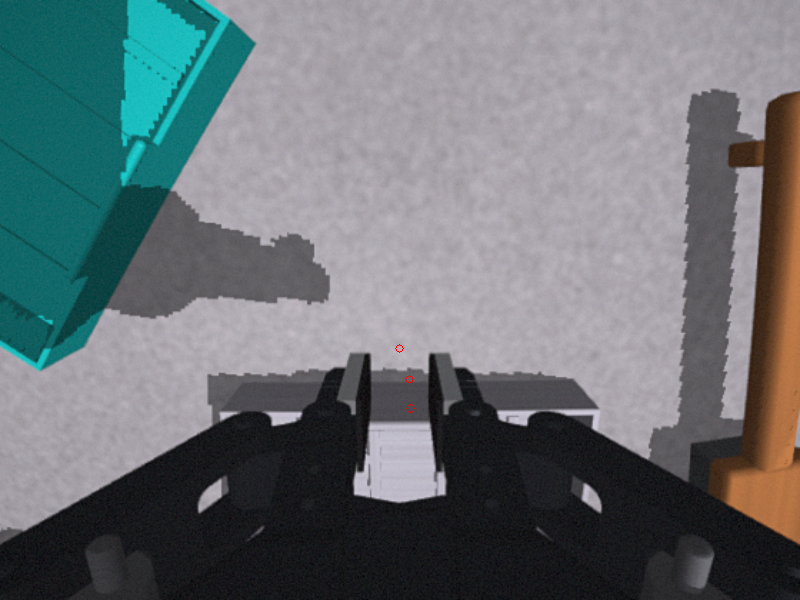

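Red circle at (400,349) is the projected TCP. The pad ends at row ~354 with a 58 px gap, which puts the tips about 28 mm above the TCP, in line with the ride-over. I'll descend guardedly with the 50 mm opening.

Request:
drive_tool:
  commands: "50 0 0.18 0.5 0;50 0 0 0.5 0;50 0 0 0.5 0;50 0 0 0.5 0;50 0 0 0.05 0;50 0 0 0.05 0;50 0 0 0 0;50 0 0 0 0"

```text
time: 8.45
tool_pos: [0.3796, -0.0257, -0.0]
tool_rot: [0.001, -0.048, 0.999, -0.0]
contact_force: [-0.4, -0.3, -0.2]
gripper_width: 0.588
```

Request:
drive_tool:
  commands: "50 0 0 0.04 0;50 0 0 0.04 0;50 0 0 0.04 0;50 0 0 0.04 0;50 0 0 0.04 0;50 0 0 0.04 0;50 0 0 0.04 0;50 0 0 0.04 0"

```text
time: 9.45
tool_pos: [0.3791, -0.0255, -0.0103]
tool_rot: [0.0, -0.048, 0.999, -0.0]
contact_force: [0.7, -0.6, -0.5]
gripper_width: 0.585
```

With no shelf contact at TCP z -0.010, the tips stand at about z 0.018-0.021, well inside the 34 mm wall. Now I'll push.

Request:
drive_tool:
  commands: "50 -0.3 0 0 0;50 -0.3 0 0 0;50 -0.12 0 0 0;50 -0.12 0 0 0;50 -0.12 0 0 0;50 -0.12 0 0 0;50 -0.12 0 0 0;50 -0.12 0 0 0"

```text
time: 10.45
tool_pos: [0.4182, -0.0217, -0.0104]
tool_rot: [-0.001, -0.048, 0.999, 0.0]
contact_force: [-2.7, -0.1, 0.4]
gripper_width: 0.582
```

Request:
drive_tool:
  commands: "50 -0.06 0 0 -0.4;50 -0.06 0 0 -0.4;50 -0.06 0 0 -0.4;50 -0.06 0 0 -0.4;50 -0.06 0 0 -0.4;50 -0.06 0 0 -0.4;50 -0.06 0 0 -0.4;50 -0.06 0 0 -0.4"

```text
time: 11.45
tool_pos: [0.4329, -0.0199, -0.0102]
tool_rot: [0.0, -0.076, 0.997, 0.0]
contact_force: [-2.5, -0.3, 0.7]
gripper_width: 0.584
```

```bash
python3 - <<'E'
from h import *
c=manip.camera_params('wrist');s=manip.state();print(s['tool_pos'],rot(s['tool_rot']).as_matrix()[:,0],s['contact_force'],s['ft_torque'])
im=cv2.cvtColor(manip.grab_frame('wrist'),cv2.COLOR_RGB2BGR)
im2=cv2.cvtColor(manip.grab_frame('scene'),cv2.COLOR_RGB2BGR)[150:300,150:350]
cv2.imwrite('pics/w6.png',np.vstack([cv2.resize(im,(400,300)),cv2.resize(im2,(400,300),interpolation=2)]))
E
```

```text
[ 0.43292901 -0.01993864 -0.01019882] [-9.88318082e-01 -1.52405271e-01 -5.23404931e-05] [-2.54770827 -0.34293004  0.65352216] [-0.13279729  0.27306883 -0.11027484]
```

View pics/w6.png

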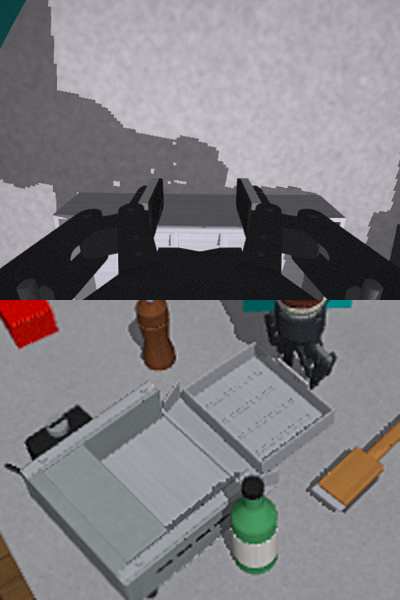

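The tray now moves squarely with the tool at ~2.6 N, and its front is at the guides. I'll continue toward the slope with a small leftward correction.

Request:
drive_tool:
  commands: "50 -0.12 0.02 0 0;50 -0.12 0.02 0 0;50 -0.12 0.02 0 0;50 -0.12 0.02 0 0;50 -0.12 0.02 0 0;50 -0.12 0.02 0 0;50 -0.12 0 0 0;50 -0.12 0 0 0"

```text
time: 12.55
tool_pos: [0.4609, -0.0119, -0.0103]
tool_rot: [-0.0, -0.076, 0.997, 0.0]
contact_force: [-2.4, -0.5, -0.5]
gripper_width: 0.586
```

Request:
drive_tool:
  commands: "50 -0.12 0 0 0;50 -0.12 0 0 0;50 -0.12 0 0 0;50 -0.12 0 0 0;50 -0.12 0 0 0;50 -0.12 0 0 0;50 -0.12 0 0 0;50 -0.12 0 0 0"

```text
time: 13.55
tool_pos: [0.4894, -0.0076, -0.0102]
tool_rot: [-0.0, -0.076, 0.997, -0.0]
contact_force: [-1.6, -0.6, -1.6]
gripper_width: 0.58
```

Request:
drive_tool:
  commands: "50 -0.12 0 0 0;50 -0.12 0 0 0;50 -0.12 0 0 0;50 -0.12 0 0 0;50 -0.12 0 0 0;50 -0.12 0 0 0;50 -0.12 0 0 0;50 -0.12 0 0 0"

```text
time: 14.55
tool_pos: [0.5179, -0.0033, -0.0102]
tool_rot: [-0.0, -0.076, 0.997, -0.0]
contact_force: [-2.5, 0.2, 0.8]
gripper_width: 0.588
```

```bash
python3 - <<'E'
from h import *
c=manip.camera_params('wrist');s=manip.state();print(s['tool_pos'],rot(s['tool_rot']).as_matrix()[:,0],s['contact_force'],s['ft_torque'])
im=cv2.cvtColor(manip.grab_frame('wrist'),cv2.COLOR_RGB2BGR)
im2=cv2.cvtColor(manip.grab_frame('scene'),cv2.COLOR_RGB2BGR)[150:300,150:350]
cv2.imwrite('pics/w7.png',np.vstack([cv2.resize(im,(400,300)),cv2.resize(im2,(400,300),interpolation=2)]))
E
```

```text
[ 0.51785585 -0.00325651 -0.01016234] [-9.88378864e-01 -1.52010567e-01  9.48050593e-05] [-2.45824997  0.17657744  0.7833578 ] [-0.06485472  0.41783404 -0.00089266]
```

View pics/w7.png

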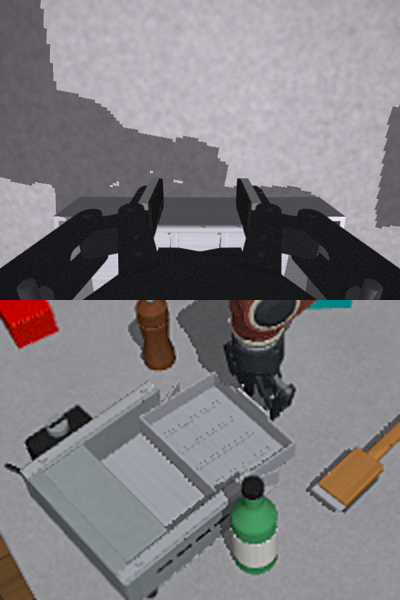

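The tray is inside the guides and square, with its front over the lip. I'll continue, watching the force.

Request:
drive_tool:
  commands: "50 -0.12 0 0 0;50 -0.12 0 0 0;50 -0.12 0 0 0;50 -0.12 0 0 0;50 -0.12 0 0 0;50 -0.12 0 0 0;50 -0.12 0 0 0;50 -0.12 0 0 0"

```text
time: 15.65
tool_pos: [0.5472, 0.0012, -0.01]
tool_rot: [0.001, -0.076, 0.997, -0.0]
contact_force: [-0.6, 0.5, 0.1]
gripper_width: 0.588
```

Request:
drive_tool:
  commands: "50 -0.12 0 0 0;50 -0.12 0 0 0;50 -0.12 0 0 0;50 -0.12 0 0 0;50 -0.12 0 0 0;50 -0.12 0 0 0;50 -0.12 0 0 0;50 -0.12 0 0 0"

```text
time: 16.65
tool_pos: [0.5747, 0.0055, -0.0103]
tool_rot: [-0.0, -0.076, 0.997, 0.0]
contact_force: [-1.3, 0.2, -1.0]
gripper_width: 0.583
```

Request:
drive_tool:
  commands: "50 -0.06 0 0 0;50 -0.06 0 0 0;50 -0.06 0 0 0;50 -0.06 0 0 0;50 -0.06 0 0 0;50 -0.06 0 0 0;50 -0.06 0 0 0;50 -0.06 0 0 0"

```text
time: 17.65
tool_pos: [0.5889, 0.0077, -0.0102]
tool_rot: [-0.0, -0.076, 0.997, 0.0]
contact_force: [-1.0, 0.3, -0.8]
gripper_width: 0.582
```

```bash
python3 - <<'E'
from h import *
im=manip.grab_frame('wrist'); cv2.imwrite('pics/w8.png',cv2.cvtColor(im,cv2.COLOR_RGB2BGR))
im2=manip.grab_frame('scene'); cv2.imwrite('pics/s8.png',cv2.cvtColor(im2,cv2.COLOR_RGB2BGR))
for a in (cv2.resize(cv2.imread('pics/w6.png')[:300],(560,420)),cv2.resize(cv2.imread('pics/w7.png')[:300],(560,420)),im):
    for c in (262,): print(a[240:350:4,c-6:c+6].mean((1,2)).astype(int).tolist())
    print(a[240:330:4,60:75].mean((1,2)).astype(int).tolist())
E
```

```text
[105, 106, 105, 103, 135, 102, 103, 103, 85, 81, 78, 81, 81, 81, 82, 80, 81, 81, 81, 105, 183, 199, 208, 208, 201, 203, 199, 135]
[98, 98, 100, 99, 104, 173, 171, 168, 178, 179, 179, 180, 177, 175, 171, 170, 174, 178, 182, 180, 181, 148, 96]
[100, 101, 100, 99, 104, 102, 102, 102, 100, 87, 77, 77, 77, 78, 78, 80, 78, 78, 77, 124, 197, 195, 203, 204, 204, 207, 200, 138]
[101, 101, 99, 100, 108, 173, 181, 181, 182, 181, 179, 180, 179, 176, 179, 181, 182, 178, 176, 177, 176, 151, 94]
[103, 124, 124, 121, 135, 122, 120, 121, 119, 118, 84, 85, 82, 83, 84, 85, 85, 84, 86, 85, 84, 84, 84, 91, 168, 204, 199, 150]
[100, 99, 105, 81, 73, 74, 72, 71, 72, 80, 91, 90, 92, 92, 92, 91, 93, 97, 94, 176, 185, 139, 78]
```

```bash
python3 - <<'E'
import cv2,numpy as np
a=cv2.imread('pics/w8.png');b=cv2.imread('pics/s8.png')[150:270,170:330]
cv2.imwrite('pics/v8.png',np.hstack([cv2.resize(a,(390,300)),cv2.resize(b,(400,300),interpolation=2)]))
E
```

```text
(no output)
```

View pics/v8.png

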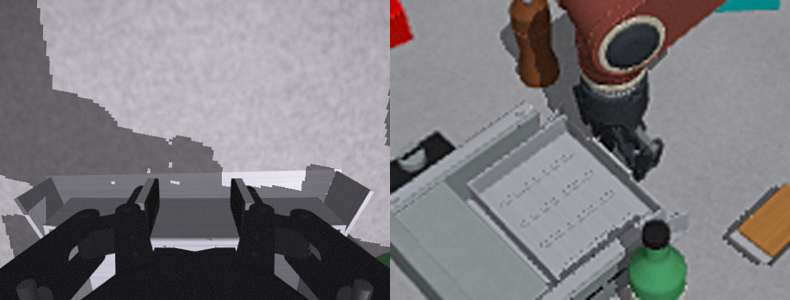

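The wall is now on the slope, with the slope and both guides visible behind it. I'll continue slowly toward the drop and check the wall's top edge numerically after each step.

Request:
drive_tool:
  commands: "50 -0.06 0 0 0;50 -0.06 0 0 0;50 -0.06 0 0 0;50 -0.06 0 0 0;50 -0.06 0 0 0;50 -0.06 0 0 0;50 -0.06 0 0 0;50 -0.06 0 0 0"

```text
time: 18.75
tool_pos: [0.6031, 0.0099, -0.0102]
tool_rot: [-0.0, -0.076, 0.997, 0.0]
contact_force: [-0.8, -0.2, -0.9]
gripper_width: 0.583
```

```bash
cat > e.py <<'E'
from h import *
im=manip.grab_frame('wrist'); s=manip.state()
b=im[240:350,256:268].mean((1,2)); 
print('top-edge row',240+np.argmax(np.diff(b)[:-5][40:])+40, b[::4].astype(int).tolist(), s['tool_pos'].round(4),s['contact_force'].round(1),s['time'])
E
python3 e.py
```

```text
top-edge row 331 [122, 129, 118, 119, 142, 135, 116, 116, 120, 105, 82, 83, 83, 84, 83, 82, 83, 84, 82, 83, 83, 83, 78, 128, 197, 198, 198, 147] [ 0.6034  0.0099 -0.0101] [-0.8 -1.  -1.2] 18.8
```

Request:
drive_tool:
  commands: "50 -0.04 0 0 0;50 -0.04 0 0 0;50 -0.04 0 0 0;50 -0.04 0 0 0;50 -0.04 0 0 0;50 -0.04 0 0 0;50 -0.04 0 0 0;50 0 0 0 0"

```text
time: 19.8
tool_pos: [0.6116, 0.0111, -0.0101]
tool_rot: [0.0, -0.076, 0.997, -0.0]
contact_force: [-0.2, 0.6, 0.0]
gripper_width: 0.591
```

```bash
python3 e.py
```

```text
top-edge row 330 [117, 121, 119, 116, 128, 195, 118, 116, 118, 95, 80, 83, 81, 82, 83, 82, 83, 82, 78, 79, 82, 83, 74, 145, 201, 187, 197, 144] [ 0.6116  0.0112 -0.0101] [-0.7 -0.6 -0.6] 19.85
```

By projection, the top edge at row ~330 means the wall is about 8 mm up, on the crest; after the drop it should be at ~319. I'll step on.

Request:
drive_tool:
  commands: "50 -0.025 0 0 0;50 -0.025 0 0 0;50 -0.025 0 0 0;50 -0.025 0 0 0;50 -0.025 0 0 0;50 -0.025 0 0 0;50 -0.025 0 0 0;50 -0.025 0 0 0"

```text
time: 20.85
tool_pos: [0.6173, 0.0121, -0.0103]
tool_rot: [-0.0, -0.076, 0.997, 0.0]
contact_force: [-1.3, -0.0, -1.3]
gripper_width: 0.584
```

```bash
python3 e.py
```

```text
top-edge row 330 [116, 157, 119, 117, 119, 199, 124, 115, 110, 92, 79, 83, 80, 81, 81, 81, 82, 84, 79, 81, 82, 82, 75, 148, 202, 186, 197, 145] [ 0.6174  0.0121 -0.0103] [-1.3  0.1 -1.4] 20.9
```

Request:
drive_tool:
  commands: "50 -0.025 0 0 0;50 -0.025 0 0 0;50 -0.025 0 0 0;50 -0.025 0 0 0;50 -0.025 0 0 0;50 -0.025 0 0 0;50 -0.025 0 0 0;50 -0.025 0 0 0"

```text
time: 21.9
tool_pos: [0.6232, 0.013, -0.0102]
tool_rot: [-0.0, -0.076, 0.997, -0.0]
contact_force: [-1.9, 0.0, -0.4]
gripper_width: 0.584
```

```bash
python3 e.py
```

```text
top-edge row 318 [116, 121, 117, 119, 118, 181, 128, 110, 89, 77, 79, 79, 79, 79, 81, 81, 79, 80, 80, 74, 145, 203, 189, 203, 199, 196, 197, 141] [ 0.6234  0.013  -0.0102] [-2.1  0.1 -1.7] 21.95
```

It has dropped flat: the top edge is at row 318, as predicted (318.6). The stop lies 10-38 mm past x=0, which was crossed at TCP x 0.617-0.623. Now the slow feel, about 1.5 mm per call.

Request:
drive_tool:
  commands: "50 -0.02 0 0 0;50 -0.02 0 0 0;50 -0.02 0 0 0;50 -0.02 0 0 0;50 -0.02 0 0 0;50 -0.02 0 0 0;50 -0.02 0 0 0;50 -0.02 0 0 0"

```text
time: 22.95
tool_pos: [0.628, 0.0137, -0.0102]
tool_rot: [-0.0, -0.076, 0.997, 0.0]
contact_force: [-1.3, 0.6, -1.2]
gripper_width: 0.588
```

Request:
drive_tool:
  commands: "50 -0.0065 0 0 0;50 -0.0065 0 0 0;50 -0.0065 0 0 0;50 -0.0065 0 0 0;50 -0.0065 0 0 0;50 -0.0065 0 0 0;50 -0.0065 0 0 0;50 -0.0065 0 0 0"

```text
time: 23.95
tool_pos: [0.6295, 0.014, -0.0102]
tool_rot: [0.0, -0.076, 0.997, 0.0]
contact_force: [-2.0, 0.3, 0.2]
gripper_width: 0.586
```

Request:
drive_tool:
  commands: "50 -0.0065 0 0 0;50 -0.0065 0 0 0;50 -0.0065 0 0 0;50 -0.0065 0 0 0;50 -0.0065 0 0 0;50 -0.0065 0 0 0;50 -0.0065 0 0 0;50 -0.0065 0 0 0"

```text
time: 24.95
tool_pos: [0.631, 0.0142, -0.0101]
tool_rot: [-0.0, -0.076, 0.997, 0.0]
contact_force: [-3.2, 0.4, 1.0]
gripper_width: 0.587
```

Request:
drive_tool:
  commands: "50 -0.004 0 0 0;50 -0.004 0 0 0;50 -0.004 0 0 0;50 -0.004 0 0 0;50 -0.004 0 0 0;50 -0.004 0 0 0;50 -0.004 0 0 0;50 -0.004 0 0 0"

```text
time: 25.95
tool_pos: [0.632, 0.0143, -0.0102]
tool_rot: [-0.0, -0.076, 0.997, 0.0]
contact_force: [-2.6, 0.8, 1.4]
gripper_width: 0.588
```

Request:
drive_tool:
  commands: "50 -0.0065 0 0 0;50 -0.0065 0 0 0;50 -0.0065 0 0 0;50 -0.0065 0 0 0;50 -0.0065 0 0 0;50 -0.0065 0 0 0;50 -0.0065 0 0 0;50 -0.0065 0 0 0"

```text
time: 26.95
tool_pos: [0.6335, 0.0145, -0.0102]
tool_rot: [-0.0, -0.076, 0.997, 0.0]
contact_force: [-2.9, 0.5, 0.8]
gripper_width: 0.587
```

Request:
drive_tool:
  commands: "50 -0.0065 0 0 0;50 -0.0065 0 0 0;50 -0.0065 0 0 0;50 -0.0065 0 0 0;50 -0.0065 0 0 0;50 -0.0065 0 0 0;50 -0.0065 0 0 0;50 -0.0065 0 0 0"

```text
time: 27.95
tool_pos: [0.635, 0.0148, -0.0102]
tool_rot: [-0.0, -0.076, 0.997, -0.0]
contact_force: [-3.9, 0.6, 1.5]
gripper_width: 0.585
```

Request:
drive_tool:
  commands: "50 -0.0045 0 0 0;50 -0.0045 0 0 0;50 -0.0045 0 0 0;50 -0.0045 0 0 0;50 -0.0045 0 0 0;50 -0.0045 0 0 0;50 -0.0045 0 0 0;50 -0.0045 0 0 0"

```text
time: 28.95
tool_pos: [0.6361, 0.0149, -0.0102]
tool_rot: [0.0, -0.076, 0.997, 0.0]
contact_force: [-2.8, 0.1, 1.8]
gripper_width: 0.587
```

Request:
drive_tool:
  commands: "50 -0.0068 0 0 0;50 -0.0068 0 0 0;50 -0.0068 0 0 0;50 -0.0068 0 0 0;50 -0.0068 0 0 0;50 -0.0068 0 0 0;50 -0.0068 0 0 0;50 -0.0068 0 0 0"

```text
time: 29.95
tool_pos: [0.6378, 0.0152, -0.0102]
tool_rot: [0.0, -0.076, 0.997, -0.0]
contact_force: [-1.9, 0.2, 1.7]
gripper_width: 0.581
```

Request:
drive_tool:
  commands: "50 -0.0068 0 0 0;50 -0.0068 0 0 0;50 -0.0068 0 0 0;50 -0.0068 0 0 0;50 -0.0068 0 0 0;50 -0.0068 0 0 0;50 -0.0068 0 0 0;50 -0.0068 0 0 0"

```text
time: 30.95
tool_pos: [0.6394, 0.0154, -0.0102]
tool_rot: [0.0, -0.076, 0.997, -0.0]
contact_force: [-3.4, 0.3, 0.6]
gripper_width: 0.585
```

Request:
drive_tool:
  commands: "50 -0.0068 0 0 0;50 -0.0068 0 0 0;50 -0.0068 0 0 0;50 -0.0068 0 0 0;50 -0.0068 0 0 0;50 -0.0068 0 0 0;50 -0.0068 0 0 0;50 -0.0068 0 0 0"

```text
time: 31.95
tool_pos: [0.641, 0.0157, -0.0102]
tool_rot: [0.0, -0.076, 0.997, -0.0]
contact_force: [-3.0, 0.3, 0.5]
gripper_width: 0.587
```

Request:
drive_tool:
  commands: "50 -0.0068 0 0 0;50 -0.0068 0 0 0;50 -0.0068 0 0 0;50 -0.0068 0 0 0;50 -0.0068 0 0 0;50 -0.0068 0 0 0;50 -0.0068 0 0 0;50 -0.0068 0 0 0"

```text
time: 32.95
tool_pos: [0.6425, 0.0159, -0.0102]
tool_rot: [-0.0, -0.076, 0.997, -0.0]
contact_force: [-2.8, 0.3, 1.2]
gripper_width: 0.585
```

Request:
drive_tool:
  commands: "50 -0.0068 0 0 0;50 -0.0068 0 0 0;50 -0.0068 0 0 0;50 -0.0068 0 0 0;50 -0.0068 0 0 0;50 -0.0068 0 0 0;50 -0.0068 0 0 0;50 -0.0068 0 0 0"

```text
time: 33.95
tool_pos: [0.643, 0.0161, -0.0105]
tool_rot: [-0.001, -0.076, 0.997, 0.0]
contact_force: [-7.0, -0.5, 4.3]
gripper_width: 0.587
```

Contact: the force jumped to 7 N. I'll check whether it has settled.

```bash
python3 - <<'E'
from h import *
for i in range(4):
    manip.grab_frame('wrist'); s=manip.state(); print(s['tool_pos'].round(4),s['contact_force'].round(1),s['time'])
E
```

```text
[ 0.643   0.0161 -0.0105] [-7.8 -0.4  4.4] 34.0
[ 0.643   0.0161 -0.0104] [-7.4 -0.1  4.5] 34.05
[ 0.643   0.0161 -0.0105] [-8.   0.1  4.4] 34.1
[ 0.643   0.0161 -0.0105] [-7.5  0.   3.9] 34.15
```

It holds steady at ~7.6 N total, which is ~5 N on the pad after the ~2.7 N of sliding friction, so it is seated. I'll back off along the same path and lift.

Request:
drive_tool:
  commands: "50 0.02 0 0 0;50 0.05 0 0 0;50 0.2 0 0 0;50 0.4 0 0 0;50 0.5 0 0 0;50 0.5 0 0 0;50 0.3 0 -0.5 0;50 0.2 0 -1 0"

```text
time: 35.15
tool_pos: [0.5769, 0.0063, 0.0334]
tool_rot: [-0.002, -0.076, 0.997, 0.0]
contact_force: [0.7, -1.9, 0.1]
gripper_width: 0.587
```

Request:
drive_tool:
  commands: "50 0 0 -1 0;50 0 0 -1 0;50 0 0 -1 0;50 0 0 -1 0;50 0.5 0 -1 0;50 1 0 0 0;50 1 0 0 0;50 0 0 0 0"

```text
time: 36.15
tool_pos: [0.5039, -0.0052, 0.1844]
tool_rot: [0.0, -0.076, 0.997, -0.0]
contact_force: [0.5, -0.1, 0.2]
gripper_width: 0.586
```

```bash
python3 - <<'E'
from h import *
s=manip.state(); print(s['tool_pos'],s['contact_force'],s['time'])
a=cv2.cvtColor(manip.grab_frame('scene'),cv2.COLOR_RGB2BGR); b=cv2.cvtColor(manip.grab_frame('top'),cv2.COLOR_RGB2BGR)
cv2.imwrite('pics/end.png',np.hstack([cv2.resize(a[140:310,140:367],(400,300),interpolation=2),cv2.resize(b[90:258,160:384],(400,300),interpolation=2)]))
E
```

```text
[ 0.50387123 -0.00524551  0.18441445] [ 0.46576026 -0.11278294  0.19201145] 36.15
```

View pics/end.png

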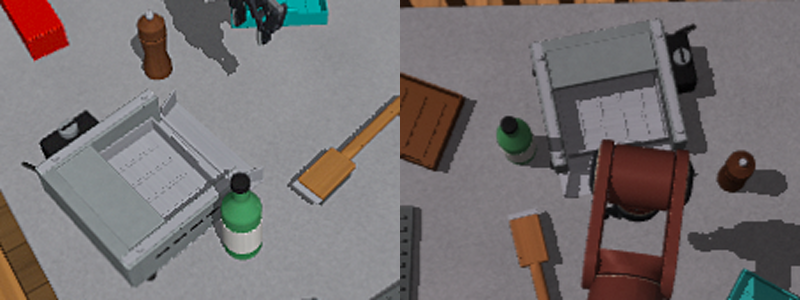

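The tray lies flat in the bay behind the lip, with its rear wall at about (195,150) in the left half. The brush, bottle, grinder and the other things stand where they were, and the gripper is clear.

```bash
python3 -c "
from plant import manip
print(manip.job_done())"
```

```text
the job is handed in; nothing more can be done
None
```

I slid the tray over the lip with two part-open fingertips on its rear wall, pushed it onto the buffer, backed off, and handed the job in at about 36 s of the 48 s allowed.

**Seating:** The tray dropped flat behind the lip; the wall's top edge went from image row 330 to 318, where about 319 was predicted. From there I felt forward in steps of about 1.5 mm per call. The force rose from about 2.8 N of sliding friction to a steady 7.6 N, so I estimate about 5 N on the rubber. I could not measure the pad force on its own.

**Last checks:** After the retreat the force reading was back near zero. The final views show the tray flat in the bay and the bystanders apparently unmoved. I judged that by eye and did not measure it.

**What went wrong or disagreed:**
- **First approach:** The fingers passed over the tray's rear wall without moving the tray. With the jaws part open, the tips stood about 30 mm above the TCP, more than the text led me to expect. I lifted out, went lower, and the second approach worked.
- **Two-view height check:** The check on the tray's rear corners gave about 60 mm instead of 34 mm, because the top picture is too coarse. I used the given wall height instead.
- **Grill origin:** My two estimates from the top picture differed by about 14 mm. I took the drop itself as the reference for the buffer search.

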